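Raise the counter lamp over the bun tray until it locks

ROBOT

A 6-joint arm with a two-finger parallel gripper is mounted at the origin on the work surface. World frame = base frame: x ahead of the robot, y to its left, z up, the work surface at z = 0. Lengths are in m, angles in rad, forces in N, time in s.
With the tool pointing down it reaches from about 0.275 to 0.725 m from the base axis. Payload 15.9 kg.
Tool frame: the origin (TCP) lies midway between the tips of the shut fingers; the grasp point (between the pads) lies 19 mm behind it; z points along the fingers, y is the line along which they close (so a half turn about z gives the same grasp; the last joint's range is limited). The gripper opens to 85 mm and grips with 20 to 120 N. Pads are 22 mm wide; open, the fingers measure 114 mm over their backs; the gripper's body (76 mm by 85 mm) begins 54 mm behind the grasp point. The pads swing forward as they close: fully open they stand 13 mm farther back than shut.
Start: joints at [1.315, 0.213, -0.034, 1.323, 0, 1.571], TCP at [0.127, 0.484, 0.231] pointing down, gripper open.
Joint ranges: [-2.98, 2.98], [-0.74, 1.72], [-1.14, 1.35], [-2.1, 2.04], [-1.57, 1.44], [-3.14, 3.14]. Speed limits (rad/s): [1.89, 1.89, 2.39, 2.57, 3.14, 3.14].

INTERFACE

Orientations are given as [roll, pitch, yaw] about the fixed x, y, z axes, in that order (R = Rz(yaw) Ry(pitch) Rx(roll)).
In Python, from station import get_obs, get_image, calibration, sign_off gives the robot as it stands. The module is installed in compiled form; this text tells all that it offers.
- The arm moves only by the shell command python3 -m inch 'ROWS'. ROWS is JSON, a list of rows, each a list of 7 numbers: the shift along the tool's x, y, z in units of 10 cm (1.0 is 10 cm), then the turn, a rotation vector about the tool's x, y, z in units of pi/4 rad (1.0 is pi/4 rad), then the opening, from 0 (shut) to 1 (fully open). In form: [[x, y, z, wx, wy, wz, gripper], ...]. A call has 1 to 12 rows; each row is the pose to reach, as a shift and turn from the pose commanded when the call began, along the tool's axes at that moment; what a row does not reach only later rows make up. A row lasts 1/10 s, in which the tool goes at most 50 mm and 8.59 degrees, less where a joint would pass 70% of its speed; a pose out of reach is approached as far as the arm can. A call with a number of a shift or a turn outside -1 to 1 is refused whole. A call with a gripper value outside its range is refused whole. The fingers move at their own pace and stop on an object; the grip force is fixed at half the most. Time passes only in rows, so rows that repeat a pose let the fingers close. It gives the time, the measured TCP pose, the force, the opening and the grip force at its end, in the units of the state.
- get_obs(): the state, without advancing time (a new reading comes with each control period).
- get_image(name): name is "side" or "top"; returns (picture, depth): 480x640x3 uint8, blue, green, red; 480x640 float32, m along the optical axis (not along the pixel's ray), 0 where there is no reading.
- calibration(name): a dict with "fx", "fy", "cx", "cy" (pixels), "R" (3x3) and "t" (3): a world point X has camera coordinates R X + t. Camera axes: x right, y down, z forward; pixel columns grow to the right and rows downward; lengths in m; the calibration is good to about 2 mm. A picture is of the moment at which its call begins. calibration takes no time and is no camera call.
- sign_off(): hands the job in; it is judged then, once.
The state is a dict: "time_s": time; "q": joint angles; "qvel": joint speeds; "effort": joint torques, N m; "position": TCP position; "eef_rot": TCP orientation; "force": force on the tool from outside, world axes, zero at the start; "wrist_torque": the same for the moment, N m; "gripper_width": finger opening in m; "finger_force": force on a finger pad.
Only numpy, scipy, OpenCV 4.12 (cv2) and the standard library are available. Lean on these libraries where they do the work, as an engineer would, in place of code of your own. Each camera call takes 0.05 s, during which the arm holds its last target. There are 200 camera calls.

TASK

The counter lamp is pushed down and turned away. Draw its telescoping mast fully out by the black handle on top and bring the lamp round over the small tray of buns, until the spring button clicks out through the hole in the sleeve and the lamp stays up by itself; then let go. Never let the lamp drop, and leave the other things on the counter where they are.

Things in the scene. Friction and masses are not known exactly. Their poses are not given: they have to be found in the camera images.
- handle (a point): centre of the lamp's grip: an upright black plastic bar on top of the mast, exactly on the mast's vertical axis, 60 mm long (its own x), 14 mm thick (its own y: grip it across this), 32 mm tall, so it reaches 16 mm above and below this point. The steel lamp arm passes 33 mm below this point (its top face) and runs out along the point's +x. Handle, arm and shade turn and rise as one piece (0.45 to 0.6 kg with the mast).
- shade_rim (a point): centre of the open rim of the plain aluminium lamp shade (120 mm across, 58 mm tall), 150 mm out from the mast axis along the arm and 102 mm below the handle point
- base: the lamp's round dark base, fixed to the counter, 120 mm across and 12 mm thick; origin under its centre, on the mast's vertical axis. Its socket holds an upright aluminium sleeve 41 mm in diameter whose top stands 125 to 150 mm above the counter (this differs from stand to stand and is not measured). The mast slides and turns inside the sleeve.
- bun_tray: shallow steel tray of six white buns, 160 x 200 x 22 mm, bun tops at 49 mm, fixed; origin under its centre, about 165 mm from the mast axis. The lock hole in the sleeve faces roughly this way: seen from the mast axis, within 0.4 rad either side of the direction of the tray's origin, at a place that differs from stand to stand.
- lift (a joint): how far the mast is drawn out (m), 0 = pushed right down. An inner stop ends the draw somewhere between 0.075 and 0.100. Drawing it takes 4 to 8 N, the stop is hard; let go unlocked, it falls.
- swivel (a joint): turn of lamp and handle about the vertical mast axis (rad, anticlockwise from above positive, 0 = arm along the base's own x axis); turns freely within -1.7 to 1.7 against a slight friction (about 0.03 N m, somewhat more while pulled against the stop)
- lock_button (a joint): spring button, a steel pin 8 mm in diameter under the lamp arm inside the sleeve, pointing the same way as the arm (m): about 0.001 = held in by the sleeve wall, 0.0075 = clicked out. It clicks out when the mast is drawn to its stop, or up to 2 mm short of it, and the arm points along the hole to within about 0.1 rad. Once out, it blocks lowering, so that the lamp rests by itself about 2 mm below the stop, and it blocks turning beyond about 0.13 rad of play either side.
- plates_a: bystander: stack of orange plates 140 mm across, 64 mm high; origin under its centre
- plates_b: bystander: stack of orange plates 120 mm across, 40 mm high; origin under its centre
- steamer: bystander: small closed bamboo steamer 150 mm across, 63 mm high; origin under its centre
- tongs: bystander: steel tongs lying flat, 220 mm long along x, 15 mm high; origin under the middle
- tin: bystander: steel jar 56 mm across, 65 mm high; origin under its centre
- dip_cup: bystander: white cup 68 mm across, 45 mm high; origin under its centre
- sauce: bystander: amber sauce bottle 60 mm across, 170 mm high; origin under its centre

How it is judged:
On the way, in this order (a step that is already met when the one before it is completed fails the run):
1. the lamp is drawn up more than 50 mm (value of joint lift above 0.05 m), for 0.1 s.
2. the lock button is out (value of joint lock_button above 0.0055 m), for 0.2 s.
At the end, for the whole second after the job is handed in: The lock button stands out more than 5.5 mm, the mast is drawn out more than 65 mm and at rest (under 20 mm/s, under 0.1 rad/s), and the shade's centre is within 100 mm of the tray's centre, seen from above (value of joint lock_button above 0.0055 m and value of joint lift above 0.065 m and velocity of joint lift between -0.02 and 0.02 m/s and velocity of joint swivel between -0.1 and 0.1 rad/s and horizontal distance between shade_rim and bun_tray below 0.1 m); the robot touches nothing.
It fails at once if the lamp drops (mast sliding down faster than 0.3 m/s) (velocity of joint lift below -0.3 m/s).
It fails at once if a bystander is moved more than 30 mm (distance of any of plates_a, plates_b, steamer, tongs, tin, dip_cup, sauce from where it was at the start of the episode above 0.03 m).
It also fails if it takes over 48 s, if anything falls off the work surface, if the arm or the gripper's body presses on something with over 40 N, if the wrist force passes 120 N, or if a joint passes its speed limit or range.

## Working session

There is one attempt and no reset: what is moved stays moved. The work goes in short steps, Python scripts to look and compute and a shell command to move; the robot and the scene stay as the last step left them, time stands still between calls to the robot, and variables do not carry over. Pictures are saved under pics/ and viewed, at most 10 in all, crops included, and the job is handed in when it is done.

```bash
mkdir -p pics; cat > h.py <<'E'
import numpy as np, cv2
from station import get_obs,get_image,calibration
def cap(n,f):
    im,d=get_image(n); cv2.imwrite('pics/'+f+'.png',im); np.save('pics/'+f+'.npy',d); return im,d
def world(n,f):
    d=np.load('pics/'+f+'.npy'); c=calibration(n); v,u=np.mgrid[0:480,0:640]
    P=np.stack([(u-c['cx'])/c['fx']*d,(v-c['cy'])/c['fy']*d,d],-1)
    return (P-np.array(c['t']))@np.array(c['R'])
E
python3 - <<'E'
from h import *
cap('top','t0');cap('side','s0')
print(get_obs())
for n in('top','side'):
    c=calibration(n);print(n,-np.array(c['R']).T@c['t'],c['fx'],np.array(c['R'])[2])
E
```

```text
{'time_s': 0.1, 'q': array([ 1.31504692e+00,  2.13312892e-01, -3.49604248e-02,  1.32351941e+00,
        2.54757932e-05,  1.57081390e+00]), 'qvel': array([-0.00018584, -0.00060464,  0.00204468, -0.00023976, -0.00014168,
       -0.0010271 ]), 'effort': array([-2.88760799e-03, -6.87248826e+01,  4.87805986e+01,  1.22169478e-02,
       -3.08266999e-04,  4.28540079e-05]), 'position': array([0.12640116, 0.48344714, 0.23087694]), 'eef_rot': array([-3.14059625e+00, -2.54582710e-05,  2.88582564e+00]), 'force': array([ 0.28288676, -0.38587266,  0.91061917]), 'wrist_torque': array([-0.0331841 , -0.04118951, -0.00374239]), 'finger_force': 0.0, 'gripper_width': 0.08560887655270465}
top [0.456033   0.03254267 1.34461399] 548.4838695170707 [ 0.05815819 -0.00329165 -0.99830195]
side [0.72152223 0.97265601 1.13763056] 522.9869636818717 [-0.14962412 -0.6954983  -0.70277645]
```

View pics/t0.png

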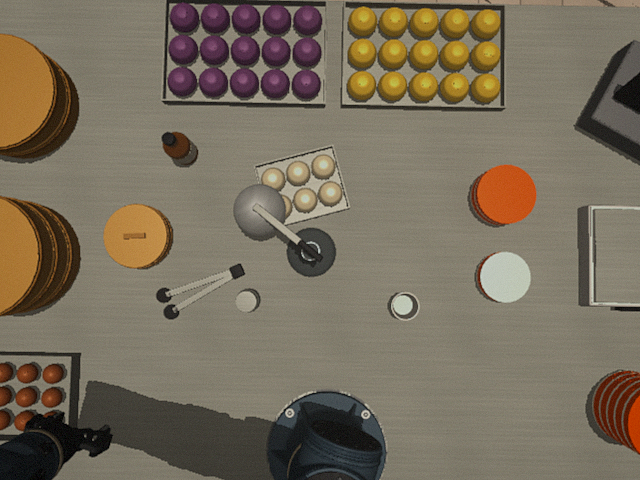

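View pics/s0.png

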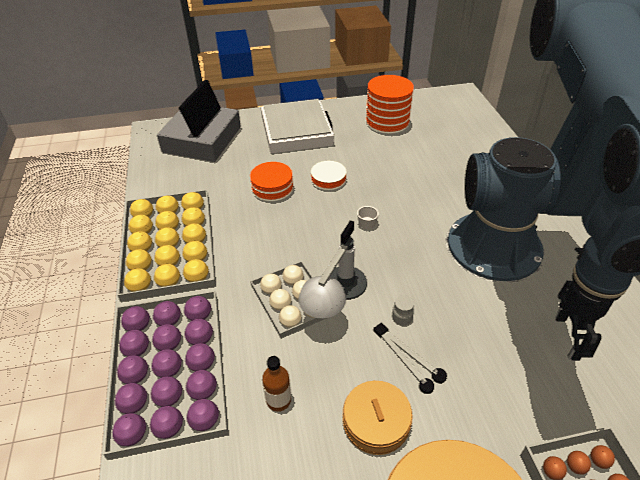

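The top view shows the handle near (313,252), the shade at (260,212), the tray centred at about (303,186), the tin at (248,300), and the tongs at (200,290). The side view shows the handle near (348,235). Next I'll measure these.

```bash
python3 - <<'E'
from h import *
W=world('top','t0'); im=cv2.imread('pics/t0.png')
crop=im[130:300,200:370]; cv2.imwrite('pics/c0.png',cv2.resize(crop,None,fx=3.5,fy=3.5,interpolation=cv2.INTER_CUBIC))
V=world('side','s0')
for nm,w in(('top',W),('side',V)):
    reg=(np.abs(w[...,0]-0.43)<.2)&(np.abs(w[...,1]-0.07)<.15)
    z=w[...,2]
    # handle: dark
    img=im if nm=='top' else cv2.imread('pics/s0.png')
    dark=img.max(-1)<60
    m=reg&dark&(z>.17)&(z<.4)
    p=w[m];print(nm,'handle',len(p),p.min(0),p.max(0),p.mean(0))
    t=p[p[:,2]>np.percentile(p[:,2],95)-.006]; 
    if len(t)>3:
        c=t.mean(0);ev,E=np.linalg.eigh(np.cov(t[:,:2].T));print(' top',len(t),c,'ext',np.ptp((t[:,:2]-c[:2])@E,axis=0),'yaw',np.arctan2(E[1,1],E[0,1]))
    m=reg&dark&(z>.006)&(z<.02);p=w[m]
    if len(p)>20:
        A=cv2.minEnclosingCircle(p[:,:2].astype(np.float32));print(' base',A,np.median(p[:,2]))
for n,(u,v) in dict(shade=(260,212),bun=(298,172),trayTL=(256,166),TR=(333,147),BR=(349,207)).items():
    print(n,W[v,u])
E
```

```text
top handle 209 [0.4539064  0.0233192  0.17009776] [0.49427906 0.07330834 0.22279579] [0.47464917 0.04902766 0.21282133]
 top 165 [0.47415192 0.04838867 0.21791305] ext [0.01349337 0.057779  ] yaw 0.917543224505113
 base ((0.4853036105632782, 0.07109090685844421), 0.16664491593837738) 0.010836070050539631
side handle 192 [0.45169735 0.02374069 0.17026209] [0.49406961 0.07537275 0.22058906] [0.47387291 0.05484426 0.20391285]
 top 78 [0.47373817 0.05132393 0.21650993] ext [0.0133421  0.06045135] yaw 0.9215086275830199
 base ((0.4658626317977905, 0.0874650627374649), 0.18325909972190857) 0.011821395160681036
shade [0.55606092 0.15752684 0.17453025]
bun [0.66460736 0.08316808 0.04580791]
trayTL [0.68188073 0.18702526 0.01706297]
TR [7.30867738e-01 2.71529773e-04 2.52249976e-02]
BR [ 0.58602462 -0.04149253  0.01730131]
```

View pics/c0.png

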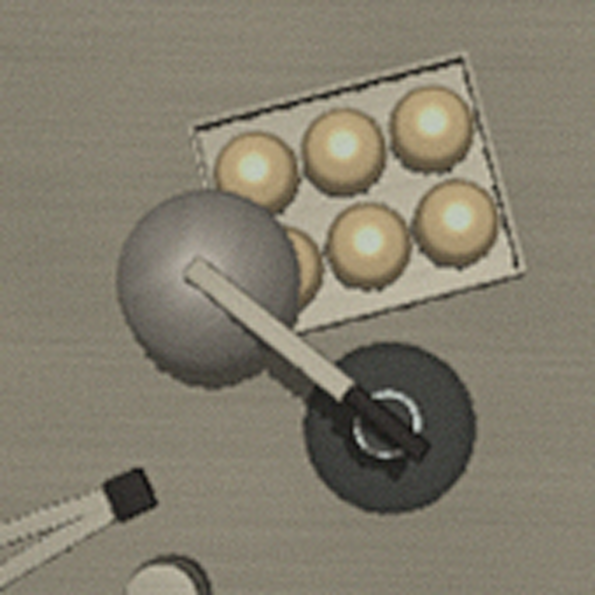

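Handle at (0.474, 0.0495, 0.202) with the arm at yaw 0.92. Tray centre is about (0.634, 0.073), 0.162 m from the axis at direction 0.146 rad, which agrees with the stated sizes. I'll start the approach at height.

```bash
cat > go.py <<'E'
import sys
from h import *
from scipy.spatial.transform import Rotation as Ro
o=get_obs(); T=np.array(list(map(float,sys.argv[1:4]))); y=float(sys.argv[4])
R=Ro.from_euler('xyz',o['eef_rot'])
d=R.inv().apply(T-o['position'])*10; w=(R.inv()*Ro.from_euler('xyz',[np.pi,0,y])).as_rotvec()/(np.pi/4)
print('shift',d.round(3),'turn',w.round(3),'q',o['q'].round(2),'pos',o['position'].round(4),'rot',o['eef_rot'].round(3),'t',o['time_s'],'F',o['force'].round(1),'w',round(o['gripper_width'],4))
E
python3 -m inch '[[-0.89,-0.66,-0.2,0,0,-0.3,1],[-0.89,-0.66,-0.2,0,0,-0.3,1],[-0.89,-0.66,-0.2,0,0,-0.3,1],[-0.89,-0.66,-0.2,0,0,-0.3,1]]'; python3 go.py .474 .0495 .30 -2.22
```

```text
time_s: 0.5
position: [0.197, 0.396, 0.2518]
eef_rot: [3.141, 0.0, 3.119]
force: [0.4, 0.7, 0.1]
gripper_width: 0.0854
finger_force: 0.0
shift [-2.848 -3.401 -0.482] turn [ 0.000e+00  1.000e-03 -1.202e+00] q [ 1.11  0.09 -0.13  1.35 -0.    1.13] pos [0.197  0.396  0.2518] rot [3.141 0.    3.119] t 0.5 F [0.4 0.7 0.1] w 0.0854
```

```bash
python3 -m inch '[[-0.8,-1,-0.2,0,0,-0.4,1],[-0.8,-1,-0.2,0,0,-0.4,1],[-0.8,-1,-0.2,0,0,-0.4,1],[-0.8,-1,-0.2,0,0,-0.4,1]]'; python3 go.py .474 .0495 .30 -2.22
```

```text
time_s: 0.9
position: [0.2759, 0.2935, 0.2718]
eef_rot: [-3.141, 0.001, -2.849]
force: [0.6, 0.7, 0.3]
gripper_width: 0.0856
finger_force: 0.0
shift [-1.194 -2.907 -0.279] turn [-0.001  0.001 -0.801] q [ 0.82  0.01 -0.16  1.4  -0.    0.52] pos [0.2759 0.2935 0.2718] rot [-3.141e+00  1.000e-03 -2.849e+00] t 0.9 F [0.6 0.7 0.3] w 0.0856
```

```bash
python3 -m inch '[[-0.4,-1,-0.2,0,0,-0.4,1],[-0.4,-1,-0.2,0,0,-0.4,1],[-0.4,-1,-0.2,0,0,-0.4,1],[-0.4,-1,-0.2,0,0,-0.4,1]]'; python3 go.py .474 .0495 .30 -2.22
```

```text
time_s: 1.3
position: [0.3425, 0.2106, 0.2914]
eef_rot: [-3.141, 0.0, -2.534]
force: [0.3, 0.8, 0.5]
gripper_width: 0.0855
finger_force: 0.0
shift [-0.159 -2.074 -0.085] turn [-0.   0.  -0.4] q [ 0.55  0.01 -0.12  1.45 -0.   -0.06] pos [0.3425 0.2106 0.2914] rot [-3.141  0.    -2.534] t 1.3 F [0.3 0.8 0.5] w 0.0855
```

```bash
python3 -m inch '[[-0.08,-1,-0.08,0,0,-0.4,1],[-0.08,-1,-0.08,0,0,-0.4,1],[-0.08,-1,-0.08,0,0,-0.4,1],[-0.08,-1,-0.08,0,0,-0.4,1]]'; python3 go.py .474 .0495 .30 -2.22
```

```text
time_s: 1.7
position: [0.4057, 0.1339, 0.2987]
eef_rot: [3.141, -0.001, -2.22]
force: [-0.8, 0.9, -0.7]
gripper_width: 0.0854
finger_force: 0.0
shift [ 0.259 -1.054 -0.013] turn [ 0.001 -0.001 -0.   ] q [ 0.32  0.06 -0.04  1.47  0.   -0.6 ] pos [0.4057 0.1339 0.2987] rot [ 3.141e+00 -1.000e-03 -2.220e+00] t 1.7 F [-0.8  0.9 -0.7] w 0.0854
```

```bash
python3 -m inch '[[0.26,-1,0,0,0,0,1],[0.26,-1,0,0,0,0,1],[0.26,-1,0,0,0,0,1],[0.26,-1,0,0,0,0,1]]'; python3 go.py .474 .0495 .186 -2.22
```

```text
time_s: 2.1
position: [0.4689, 0.0537, 0.2986]
eef_rot: [3.14, -0.001, -2.222]
force: [-1.1, 0.5, 0.7]
gripper_width: 0.0855
finger_force: 0.0
shift [ 0.002 -0.067  1.125] turn [ 0.002 -0.001 -0.003] q [ 0.11  0.16  0.06  1.48  0.   -0.81] pos [0.4689 0.0537 0.2986] rot [ 3.140e+00 -1.000e-03 -2.222e+00] t 2.1 F [-1.1  0.5  0.7] w 0.0855
```

```bash
python3 -m inch '[[0,-0.05,0.3,0,0,0,1],[0,-0.05,0.6,0,0,0,1],[0,-0.05,0.8,0,0,0,1],[0,-0.05,0.95,0,0,0,1],[0,-0.05,0.95,0,0,0,1]]'; python3 go.py .474 .0495 .186 -2.22; python3 - <<'E'
from h import *
im,d=cap('side','s1'); cv2.imwrite('pics/c1.png',cv2.resize(im[160:330,260:430],None,fx=3.5,fy=3.5,interpolation=cv2.INTER_CUBIC))
E
```

```text
time_s: 2.6
position: [0.471, 0.0518, 0.2027]
eef_rot: [3.139, -0.002, -2.218]
force: [-0.0, 0.7, 0.5]
gripper_width: 0.0855
finger_force: 0.0
shift [ 0.    -0.038  0.167] turn [ 0.003 -0.002  0.002] q [ 0.11  0.17 -0.16  1.24  0.   -0.81] pos [0.471  0.0518 0.2027] rot [ 3.139e+00 -2.000e-03 -2.218e+00] t 2.6 F [-0.   0.7  0.5] w 0.0855
```

View pics/c1.png

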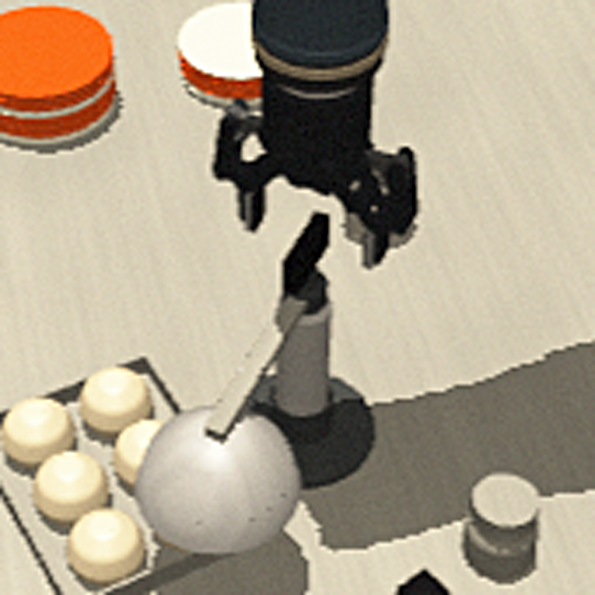

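The handle (crop 305,250) sits between the open fingers (crop 245 and 375) and is aligned with them. I'll go down the rest of the way and close.

```bash
python3 -m inch '[[0,-0.02,0.17,0,0,0,1],[0,-0.02,0.17,0,0,0,1],[0,-0.02,0.17,0,0,0,0],[0,-0.02,0.17,0,0,0,0],[0,-0.02,0.17,0,0,0,0],[0,-0.02,0.17,0,0,0,0],[0,-0.02,0.17,0,0,0,0],[0,-0.02,0.17,0,0,0,0],[0,-0.02,0.17,0,0,0,0],[0,-0.02,0.17,0,0,0,0]]'; python3 go.py .474 .0495 .186 -2.22
```

```text
time_s: 3.65
position: [0.4748, 0.0487, 0.1877]
eef_rot: [-3.141, 0.0, -2.219]
force: [1.4, -1.2, 5.4]
gripper_width: 0.0132
finger_force: 59.6
shift [-0.002  0.011  0.017] turn [-0.001  0.001  0.001] q [ 0.1   0.18 -0.19  1.2  -0.   -0.82] pos [0.4748 0.0487 0.1877] rot [-3.141  0.    -2.219] t 3.65 F [ 1.4 -1.2  5.4] w 0.0132
```

```bash
python3 -m inch '[[0,0,-0.06,0,0,0,0],[0,0,-0.12,0,0,0,0],[0,0,-0.18,0,0,0,0],[0,0,-0.24,0,0,0,0],[0,0,-0.30,0,0,0,0],[0,0,-0.36,0,0,0,0],[0,0,-0.42,0,0,0,0],[0,0,-0.48,0,0,0,0],[0,0,-0.54,0,0,0,0],[0,0,-0.6,0,0,0,0],[0,0,-0.6,0,0,0,0]]'; python3 go.py .474 .0495 .27 -2.22
```

```text
time_s: 4.75
position: [0.4747, 0.0488, 0.2482]
eef_rot: [-3.141, 0.001, -2.219]
force: [0.7, -1.2, -3.7]
gripper_width: 0.013
finger_force: 59.3
shift [-0.002  0.01  -0.218] turn [-0.001  0.001  0.001] q [ 0.1   0.16 -0.05  1.35 -0.   -0.82] pos [0.4747 0.0488 0.2482] rot [-3.141e+00  1.000e-03 -2.219e+00] t 4.75 F [ 0.7 -1.2 -3.7] w 0.013
```

```bash
python3 -m inch '[[0,0,-0.03,0,0,0,0],[0,0,-0.06,0,0,0,0],[0,0,-0.09,0,0,0,0],[0,0,-0.12,0,0,0,0],[0,0,-0.14,0,0,0,0]]'; for i in 1; do python3 -m inch '[[0,0,-0.02,0,0,0,0],[0,0,-0.04,0,0,0,0]]'; done;  python3 -m inch '[[0,0,-0.02,0,0,0,0],[0,0,-0.04,0,0,0,0]]'
```

```text
time_s: 5.25
position: [0.4744, 0.0488, 0.2616]
eef_rot: [-3.142, 0.0, -2.219]
force: [2.5, -1.1, -7.3]
gripper_width: 0.0128
finger_force: 58.8
time_s: 5.45
position: [0.4744, 0.0488, 0.2654]
eef_rot: [3.142, -0.0, -2.219]
force: [3.4, -1.1, -7.7]
gripper_width: 0.0133
finger_force: 58.9
time_s: 5.65
position: [0.4744, 0.0488, 0.2695]
eef_rot: [-3.142, -0.0, -2.219]
force: [3.5, -2.0, -7.7]
gripper_width: 0.0132
finger_force: 58.8
```

Draw force is steady at about 8 N with no stop yet. I'll keep going in small steps.

```bash
python3 -m inch '[[0,0,-0.02,0,0,0,0],[0,0,-0.04,0,0,0,0]]';  python3 -m inch '[[0,0,-0.02,0,0,0,0],[0,0,-0.03,0,0,0,0]]'
```

```text
time_s: 5.85
position: [0.4744, 0.0488, 0.2735]
eef_rot: [3.142, 0.0, -2.219]
force: [2.9, -1.6, -7.9]
gripper_width: 0.0131
finger_force: 58.8
time_s: 6.05
position: [0.4744, 0.0488, 0.2765]
eef_rot: [-3.142, 0.0, -2.219]
force: [2.2, -0.8, -7.6]
gripper_width: 0.0131
finger_force: 58.9
```

```bash
python3 -m inch '[[0,0,-0.02,0,0,0,0],[0,0,-0.03,0,0,0,0]]'
```

```text
time_s: 6.25
position: [0.4744, 0.0488, 0.2795]
eef_rot: [-3.142, 0.0, -2.219]
force: [3.0, -1.9, -7.5]
gripper_width: 0.0129
finger_force: 58.9
```

```bash
python3 -m inch '[[0,0,-0.02,0,0,0,0],[0,0,-0.02,0,0,0,0]]'
```

```text
time_s: 6.45
position: [0.4745, 0.0488, 0.2817]
eef_rot: [-3.141, 0.0, -2.219]
force: [2.3, -1.1, -4.6]
gripper_width: 0.0132
finger_force: 59.4
```

```bash
python3 -m inch '[[0,0,-0.02,0,0,0,0],[0,0,-0.02,0,0,0,0]]'
```

```text
time_s: 6.65
position: [0.4745, 0.0488, 0.2836]
eef_rot: [-3.141, 0.0, -2.219]
force: [2.6, -1.2, -4.0]
gripper_width: 0.0133
finger_force: 59.4
```

```bash
python3 -m inch '[[0,0,-0.02,0,0,0,0],[0,0,-0.02,0,0,0,0]]'
```

```text
time_s: 6.85
position: [0.4742, 0.0488, 0.2848]
eef_rot: [3.141, -0.001, -2.219]
force: [4.2, -1.7, -16.2]
gripper_width: 0.013
finger_force: 61.7
```

The stop is at about z=0.285 (lift roughly 97 mm). Next I'll turn clockwise in small steps while lightly pulled, watching the wrist torque.

```bash
python3 -m inch '[[0,0,0,0,0,0.08,0],[0,0,0,0,0,0.16,0],[0,0,0,0,0,0.24,0],[0,0,0,0,0,0.32,0],[0,0,0,0,0,0.40,0],[0,0,0,0,0,0.40,0]]'; python3 -c "
from station import *;print(get_obs()['wrist_torque'])"; python3 -m inch '[[0,0,0,0,0,0.05,0],[0,0,0,0,0,0.1,0],[0,0,0,0,0,0.1,0]]';python3 -c "
from station import *;print(get_obs()['wrist_torque'])"
```

```text
time_s: 7.45
position: [0.4744, 0.0486, 0.2848]
eef_rot: [3.142, -0.001, -2.536]
force: [4.3, -2.6, -16.4]
gripper_width: 0.013
finger_force: 61.5
[-0.5649707  -1.40829247 -0.04944648]
time_s: 7.75
position: [0.4744, 0.0486, 0.2848]
eef_rot: [-3.142, -0.001, -2.614]
force: [5.0, -3.4, -16.0]
gripper_width: 0.0129
finger_force: 61.5
[-0.65648355 -1.48184476 -0.04950819]
```

```bash
cat > r.py <<'E'
from station import *
o=get_obs();print('TZ',o['wrist_torque'].round(3),'yaw',round(o['eef_rot'][2],3),'Fz',o['force'][2].round(1))
E
python3 -m inch '[[0,0,0,0,0,0.05,0],[0,0,0,0,0,0.1,0],[0,0,0,0,0,0.1,0]]' >/dev/null; python3 r.py;python3 -m inch '[[0,0,0,0,0,0.05,0],[0,0,0,0,0,0.1,0],[0,0,0,0,0,0.1,0]]' >/dev/null; python3 r.py;python3 -m inch '[[0,0,0,0,0,0.05,0],[0,0,0,0,0,0.1,0],[0,0,0,0,0,0.1,0]]' >/dev/null; python3 r.py
```

```text
TZ [-0.755 -1.575 -0.103] yaw -2.692 Fz -15.9
TZ [-0.827 -1.659 -0.074] yaw -2.771 Fz -16.6
TZ [-0.874 -1.662 -0.063] yaw -2.849 Fz -17.0
```

```bash
python3 -m inch '[[0,0,0,0,0,0.05,0],[0,0,0,0,0,0.1,0],[0,0,0,0,0,0.1,0]]' >/dev/null; python3 r.py;python3 -m inch '[[0,0,0,0,0,0.05,0],[0,0,0,0,0,0.1,0],[0,0,0,0,0,0.1,0]]' >/dev/null; python3 r.py
```

```text
TZ [-0.926 -1.663  0.003] yaw -2.928 Fz -17.3
TZ [-0.961 -1.7   -0.027] yaw -3.006 Fz -17.2
```

```bash
python3 -m inch '[[0,0,0,0,0,0.05,0],[0,0,0,0,0,0.1,0],[0,0,0,0,0,0.1,0]]' >/dev/null; python3 r.py
```

```text
TZ [-0.963 -1.294  0.206] yaw -3.085 Fz -16.8
```

```bash
python3 -m inch '[[0,0,0,0,0,0.05,0],[0,0,0,0,0,0.1,0],[0,0,0,0,0,0.1,0]]' >/dev/null; python3 r.py
```

```text
TZ [-0.693 -1.401  0.493] yaw 3.12 Fz -15.8
```

Turning is now blocked (torque rising to 0.49 N m), so the button has clicked, with the hole near yaw 0.2. I'll turn back a little, then lower gently to check that the lock carries the lamp.

```bash
python3 -m inch '[[0,0,0,0,0,-0.06,0],[0,0,0,0,0,-0.12,0],[0,0,0,0,0,-0.18,0],[0,0,0,0,0,-0.22,0],[0,0,0,0,0,-0.22,0]]' ; python3 r.py; python3 -m inch '[[0,0,0.01,0,0,0,0],[0,0,0.02,0,0,0,0],[0,0,0.02,0,0,0,0]]';python3 r.py;
```

```text
time_s: 10.35
position: [0.4743, 0.0484, 0.2848]
eef_rot: [-3.141, -0.001, -2.988]
force: [4.8, -3.4, -17.7]
gripper_width: 0.0135
finger_force: 61.6
TZ [-1.021 -1.262  0.007] yaw -2.988 Fz -17.7
time_s: 10.65
position: [0.4745, 0.0485, 0.2835]
eef_rot: [-3.141, 0.0, -2.989]
force: [2.7, -4.4, -5.9]
gripper_width: 0.0132
finger_force: 63.1
TZ [-1.144 -0.778 -0.006] yaw -2.989 Fz -5.9
```

```bash
python3 -m inch '[[0,0,0.01,0,0,0,0],[0,0,0.01,0,0,0,0]]';python3 r.py;
```

```text
time_s: 10.85
position: [0.4745, 0.0485, 0.2825]
eef_rot: [-3.141, 0.0, -2.989]
force: [3.7, -3.9, -6.1]
gripper_width: 0.013
finger_force: 63.1
TZ [-1.131 -0.747  0.004] yaw -2.989 Fz -6.1
```

```bash
python3 -m inch '[[0,0,0.01,0,0,0,0],[0,0,0.01,0,0,0,0]]';python3 r.py;
```

```text
time_s: 11.05
position: [0.4747, 0.0485, 0.2819]
eef_rot: [-3.141, 0.001, -2.989]
force: [2.7, -5.4, 1.4]
gripper_width: 0.0126
finger_force: 64.1
TZ [-1.343 -0.422  0.003] yaw -2.989 Fz 1.4
```

```bash
python3 -m inch '[[0,0,0.01,0,0,0,0],[0,0,0.01,0,0,0,0]]';python3 r.py;
```

```text
time_s: 11.25
position: [0.4748, 0.0486, 0.2815]
eef_rot: [-3.141, 0.002, -2.989]
force: [0.9, -4.6, 10.5]
gripper_width: 0.0133
finger_force: 65.6
TZ [-1.443  0.016  0.032] yaw -2.989 Fz 10.5
```

It's supported: the force reverses to +10 N, about 3 mm below the stop. I'll release and retreat.

```bash
python3 -m inch '[[0,0,-0.01,0,0,0,0],[0,0,-0.01,0,0,0,0.3],[0,0,-0.01,0,0,0,0.6],[0,0,-0.01,0,0,0,1],[0,0,-0.01,0,0,0,1],[0,0,-0.01,0,0,0,1],[0,0,-0.01,0,0,0,1],[0,0,-0.3,0,0,0,1],[0,0,-0.6,0,0,0,1],[0,0,-1,0,0,0,1],[0,0,-1,0,0,0,1],[0,0,-1,0,0,0,1]]'; python3 - <<'E'
from h import *
im,d=cap('side','s2'); cv2.imwrite('pics/c2.png',cv2.resize(im[120:350,220:450],None,fx=2.5,fy=2.5,interpolation=cv2.INTER_CUBIC))
V=world('side','s2');p=V[(np.abs(V[...,0]-.474)<.05)&(np.abs(V[...,1]-.049)<.05)&(V[...,2]>.25)&(V[...,2]<.335)&(im.max(-1)<60)]
print(len(p),np.percentile(p[:,2],[5,50,95]) if len(p) else '')
E
```

```text
time_s: 12.45
position: [0.4749, 0.0489, 0.3807]
eef_rot: [-3.142, 0.001, -2.989]
force: [0.5, -1.1, -0.9]
gripper_width: 0.0861
finger_force: 0.0
401 [0.25712287 0.29325983 0.31232313]
```

View pics/c2.png

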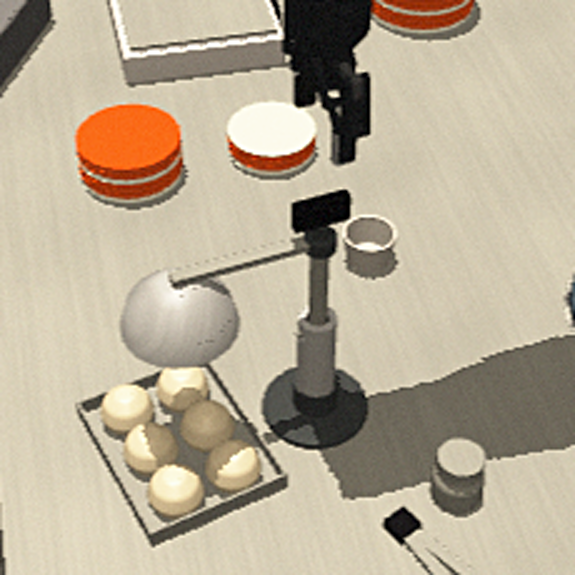

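The picture shows the lamp standing up by itself, with its handle at crop (320,210) near z=0.31. The shade at (180,320) points out over the tray and casts its shadow on the buns. The gripper is clear above, and the bystanders are in place.

```bash
python3 -c "
from station import *;print(sign_off())"
```

```text
the job is handed in; nothing more can be done
None
```

The lamp is drawn fully out (about 94 mm), locked by its button and standing by itself with the shade over the bun tray; the gripper let go, no bystander looked moved, and I handed the job in at about 12.5 s, though sign-off gave no verdict.

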